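# Latch the clay tub shut

### The job

Close the draw latch on the clay tub: swing the wire bail over the lip of the steel keeper on the lid's edge and settle it in the keeper's channel, then press the lever down until it snaps over and stays fully home, pulling the lid down tight. Go gently: do not jam the bail against the keeper, force the lever past its stop or lean on the lid; leave the things around the tub where they are, and let go at the end.

Things in the scene. Friction and masses are not known exactly. Their poses are not given: they have to be found in the camera images.
- tub: Fixed grey plastic clay tub 200 x 280 mm, walls 105 mm high, black foam seal, hinged lid (its top 151 mm above the table). Origin: centre of the underside. +x: horizontally out of the wall with the latch (face at x = 100 mm); y along that wall; z up.
- latch_mount (a point): Nominal centre of the lever's pivot, 24 mm out from the latch wall, 90 mm above the table; axes as the tub's. The bracket stands on packing and slotted screws: the true pivot, and lever and bail with it, lies from 0 to 8 mm farther out from the wall (x), within 3 mm sideways (y) and 2.5 mm up or down of this point, so it must be found by feel or by eye.
- keeper (a point): Steel keeper on the lid's edge: channel 36 mm wide along y, open upward and at its ends. The point: middle of its floor, 15.5 mm out from the wall, 124 mm above the table at rest. Channel 7 mm wide in x; outer lip 3 mm thick, 4 mm high; inner plate 22 mm high (over 12 N on it from the bail is jamming). It moves down with the lid on a springy seal, 8 N per mm; a closed latch pulls it 2 to 9 mm down.
- lever (a joint): Steel lever, turning about the tub's y through the pivot: 0 raised, grows as pressed down, hard stop (home) at 1.728 rad. Seen along y, elevations above the outward direction: 32 mm from the pivot at 0.157 - lever rad, then 50 mm at 1.204 - lever to the centre of the grip (71.6 mm from the pivot at 0.807 - lever). Stays where left (under 1 N at the grip moves it).
- bail (a joint): Wire bail, on the lever 22 mm from the pivot at elevation 0.157 - lever; runs 54 mm at 1.152 - lever + bail to its crossbar (5 mm thick; with its 10 mm ball ends 64 mm long along y; pinch the balls from above; they creep in the grip as it swings). 0 leans out, grows towards the tub; stays where put. Lever fully raised, it clears the lip by 3 to 13 mm; pushing it down (2 N) takes the lever along.
- glaze_cup: White glaze cup, 72 mm across and 75 mm high, standing at the tub's +y end. Origin: centre of the underside. Leave alone.
- squeeze_bottle: White squeeze bottle, 52 mm across and 130 mm high, standing at the tub's -y end. Origin: centre of the underside. Leave alone.
- test_tile: Terracotta test tile 90 x 60 x 10 mm lying on the table beyond the latch wall, to its +y side. Origin: centre of the underside. Leave alone.
- grip_home (a point): Where the centre of the lever's grip nominally lies when home; the true place is off by as much as the pivot is. The grip: black crosswise bar 12 mm thick, 36 mm long along y. With the bail hooked it takes 2 to 10 N to press; past dead centre, 0.2 to 0.45 rad before home, it snaps home by itself. Over 18 N on it bends the lever.

How it is judged:
By the outcome, as a careful person would: the job done as asked, in the order asked, and still so for the second after the job is handed in, with the robot touching nothing.
It also fails if it takes over 72 s, if anything falls off the work surface, if the arm or the gripper's body presses on something with over 40 N, if the wrist force passes 120 N, or if a joint passes its speed limit or range.

### The arm

A 7-joint arm with a two-finger parallel gripper is mounted at the origin on the work surface. World frame = base frame: x ahead of the robot, y to its left, z up, the work surface at z = 0. Lengths are in m, angles in rad, forces in N, time in s.
With the tool pointing down it reaches from about 0.4 to 0.85 m from the base axis. Payload 4.5 kg.
Tool frame: the origin (TCP) lies at the centre of the arm's flange, where the gripper is bolted on; the fingertips stand 166 mm ahead of it and the grasp point (between the pads) lies 147 mm ahead of it (r.grip_depth is the distance from the TCP to the grasp point, in m); z points along the fingers, y is the line along which they close (so a half turn about z gives the same grasp; the last joint's range is limited). The gripper opens to 88 mm and grips with 3 to 60 N. Pads are 18 mm wide; open, the fingers measure 123 mm over their backs; the gripper's body (75 mm by 187 mm) begins 45 mm behind the grasp point.
Start: joints at [-1.115, 0.689, -0.195, 1.565, 0.157, 0.902, -0.215], TCP at [0.256, 0.57, 0.405] pointing down, gripper open.
Joint ranges: [-3.01, 3.01], [-0.46, 2.08], [-1.47, 1.51], [0.13, 2.56], [-1, 4.14], [0.04, 2.09], [-2.66, 2.66]. Speed limits (rad/s): [2.57, 2.57, 3.14, 3.14, 3.14, 3.14, 3.14].

### API

Orientations are given as a unit quaternion [x, y, z, w].
In Python, from plant import status, cams, r, finder gives the robot as it stands.
- The arm moves only by the tool play_rows, never from a script. Its argument "rows" is a list of rows, each a list of 7 numbers: the opening in per cent of the stroke, from 0 (shut) to 100 (fully open), then the shift along the tool's x, y, z in m, then the turn, a rotation vector about the tool's x, y, z in degrees. A call has 1 to 8 rows; each row shifts and turns the commanded pose from where the row before left it, along the tool's axes as they then stand; what a row does not reach is not made up. A row lasts 1/8 s, in which the tool goes at most 62.5 mm and 10.7 degrees, less where a joint would pass 70% of its speed; a pose out of reach is approached as far as the arm can. A call with a gripper value outside its range is refused whole. The fingers move at their own pace and stop on an object; "grip_force" is the grip in N (left out, the last holds). Time passes only in rows, so rows that do not move let the fingers close. It gives the time, the measured TCP pose, the force, the opening and the grip force at its end, in the units of the state.
- status.get_state(): the state, without advancing time (a new reading comes with each control period).
- cams.snapshot(name): name is "scene" or "top" or "wrist"; returns the picture (420x560x3 uint8, red, green, blue); there is no depth.
- cams.camera_params(name): a dict with "vfov" (degrees; the focal length in pixels is half the picture's height over the tangent of half this angle, whatever the lens; pixels are square), "cx", "cy" (the principal point, pixels), "R" (3x3) and "t" (3): a world point X has camera coordinates R X + t; the wrist camera has in their place "tool_from_camera" (4x4, takes a point from camera to tool coordinates, whose origin is the TCP and whose axes are the flange's). Camera axes: x right, y down, z forward; pixel columns grow to the right and rows downward; lengths in m; the calibration is good to about 2 mm. A picture is of the moment at which its call begins: read the wrist's pose just before it. camera_params takes no time and is no camera call.
- r.finish_job(): hands the job in; it is judged then, once.
Trained networks look in the newest picture that a camera, given by its name, has taken for a name from the list of things; names that differ only in an ending like _2 or _b are one class to them, and where a whole thing is asked for, a point or a joint stands for the part that bears it (a point fixed in the world has none). Each returns a list of dicts, best first, with "score" (0 to 1); they miss things now and then, are a little off and sometimes report something else, mostly with a low value. They report only what shows in the picture. A call takes as long as a camera call.
- finder.spot_in(camera, label): "at" ([x, y, z] in m, in the coordinates of the camera as it stood for that picture, good to about 4 mm: the middle of the surface that is visible of it).
- finder.regions_of(camera, label): "mask" (420x560 bool, what is visible of it).
The state is a dict: "clock": time; "q": joint angles; "qd": joint speeds; "joint_torque": joint torques, N m; "tool_pos": TCP position; "eef_rot": TCP orientation; "contact_force": force on the tool from outside, world axes, zero at the start; "moment": the same for the moment, N m; "opening": opening from 0.0 (shut) to 1.0 (fully open); "finger_force": force on a finger pad.
Only numpy, scipy, OpenCV 4.12 (cv2) and the standard library are available. Lean on these libraries where they do the work, as an engineer would, in place of code of your own. Each camera call takes 0.05 s, during which the arm holds its last target. There are 200 camera calls.

## Working session

There is one attempt and no reset: what is moved stays moved. The work goes in short steps, Python scripts to look and compute and a tool call to move; the robot and the scene stay as the last step left them, time stands still between calls to the robot, and variables do not carry over. Pictures are saved under pics/ and viewed, at most 10 in all, crops included, and the job is handed in when it is done.

Besides the shell and the picture viewer there is one more tool, called by a JSON object that holds its "op" and its "data", one argument or row to a line. play_rows: Moves the arm, as the interface text tells. Its arguments: {"type":"object","properties":{"rows":{"type":"array","items":{"type":"array","items":{"type":"number"}}},"grip_force":{"type":"number"}},"required":["rows"]}

```bash
mkdir -p pics; ls; cat > h.py <<'E'
import numpy as np, cv2
from plant import status, cams, r, finder
from scipy.spatial.transform import Rotation as Rot
def snap(n,f=None):
    im=cams.snapshot(n)
    if f: cv2.imwrite(f'pics/{f}.png',im[:,:,::-1])
    return im
def towld(cam,p,st=None):
    c=cams.camera_params(cam); p=np.array(p)
    if cam=='wrist':
        st=st or status.get_state(); T=np.array(c['tool_from_camera'])
        return Rot.from_quat(st['eef_rot']).apply(T[:3,:3]@p+T[:3,3])+st['tool_pos']
    return np.array(c['R']).T@(p-np.array(c['t']))
def focal(c): return 210/np.tan(np.radians(c['vfov'])/2)
E
python3 - <<'E'
from h import *
s=status.get_state(); print(s)
ims=[]
for c in ['scene','top']:
    ims.append(snap(c,c+'0'))
    for l in ['tub','latch_mount','keeper','lever','bail','glaze_cup','squeeze_bottle','test_tile']:
        for d in finder.spot_in(c,l)[:2]: print(c,l,round(d['score'],2),towld(c,d['at']).round(4))
    print({k:np.round(v,3).tolist() for k,v in cams.camera_params(c).items()})
print(np.array(cams.camera_params('wrist')['tool_from_camera']).round(3))
E
```

```text
pics
{'clock': 0.0, 'q': array([-1.11522838,  0.68994734, -0.19447598,  1.56633583,  0.15729548,
        0.9024835 , -0.21509387]), 'qd': array([ 1.10930261e-05,  1.36653865e-03, -6.31643978e-04,  1.92888922e-04,
        8.67022295e-04, -3.55928511e-04,  5.12120770e-04]), 'joint_torque': array([ 7.05990897e-05, -5.27563155e+01, -1.26692455e+00, -1.53427362e+01,
       -5.26759133e-02,  6.79404155e-03,  1.73577687e-04]), 'tool_pos': array([0.25576511, 0.56991408, 0.40393385]), 'eef_rot': array([ 2.09296231e-01,  9.77851875e-01, -8.85889535e-04, -1.12083227e-04]), 'contact_force': array([ 0.77498251,  0.0610599 , -0.08781532]), 'moment': array([-0.00116372,  0.01145887,  0.00048252]), 'finger_force': 0.0, 'opening': 0.9980915282526797}
scene tub 0.64 [0.5033 0.0862 0.1432]
scene latch_mount 0.77 [0.507  0.0894 0.1477]
scene keeper 0.57 [0.4828 0.0823 0.1465]
scene lever 0.72 [0.6092 0.1335 0.1432]
scene glaze_cup 0.88 [0.3862 0.2951 0.0513]
scene squeeze_bottle 0.95 [ 0.5691 -0.174   0.0671]
scene squeeze_bottle 0.32 [0.5095 0.0901 0.1439]
scene test_tile 0.73 [0.5122 0.3254 0.0114]
{'vfov': 57.633, 'cx': 280.441, 'cy': 211.872, 'R': [[-0.488, 0.873, -0.011], [0.59, 0.321, -0.741], [-0.643, -0.368, -0.672]], 't': [0.235, -0.258, 1.376]}
top tub 0.89 [0.4464 0.0644 0.1478]
top latch_mount 0.91 [0.4452 0.0695 0.1518]
top keeper 0.76 [0.4443 0.0633 0.1442]
top keeper 0.54 [0.449  0.0668 0.1479]
top lever 0.62 [0.6084 0.1298 0.131 ]
top bail 0.43 [0.6021 0.1316 0.1337]
top glaze_cup 0.85 [0.3718 0.3037 0.0313]
top squeeze_bottle 0.85 [ 0.5428 -0.1815  0.0865]
top test_tile 0.96 [0.5084 0.3167 0.0093]
{'vfov': 50.357, 'cx': 277.054, 'cy': 208.274, 'R': [[0.021, -1.0, -0.017], [-0.984, -0.018, -0.176], [0.175, 0.021, -0.984]], 't': [0.03, 0.533, 1.102]}
[[-0.    -0.967 -0.256  0.065]
 [ 1.    -0.     0.    -0.   ]
 [-0.    -0.256  0.967  0.019]
 [ 0.     0.     0.     1.   ]]
```

View pics/scene0.png

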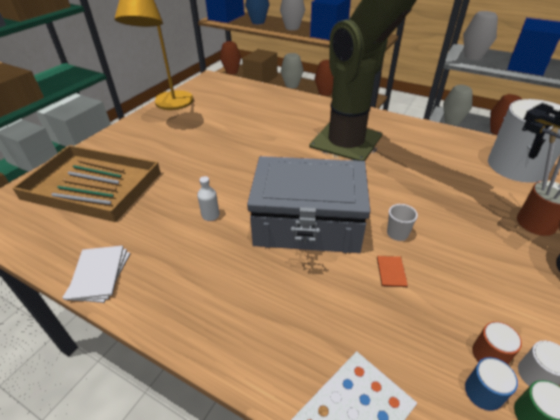

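View pics/top0.png

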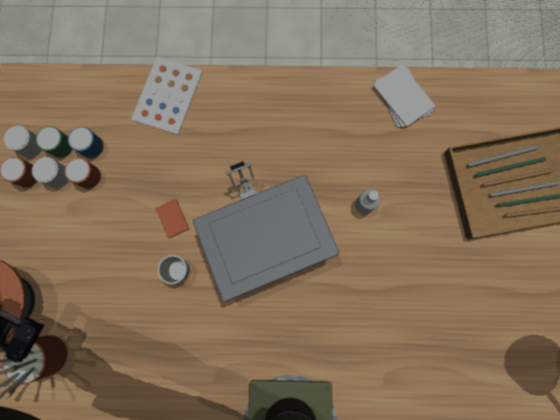

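The scene view shows the tub (centre about (310,200)) with its latch facing the camera at (308,225). The top view shows lid corners near (193,217), (304,178), (338,248) and (219,300), with the bail and lever at (240,175).

```bash
cat >> h.py <<'E'
def ray_z(cam,uv,z):
    c=cams.camera_params(cam); f=focal(c); uv=np.atleast_2d(uv)
    d=np.c_[(uv[:,0]-c['cx'])/f,(uv[:,1]-c['cy'])/f,np.ones(len(uv))]
    R=np.array(c['R']); o=-R.T@np.array(c['t']); w=d@R
    return o+w*((z-o[2])/w[:,2])[:,None]
E
python3 - <<'E'
from h import *
im=snap('top')
m=finder.regions_of('top','tub')[0]['mask'].astype(np.uint8)
vs,us=np.nonzero(m); P=ray_z('top',np.c_[us,vs],.151)[:,:2]
# lid region only: grey-blue top; morphological open removes latch
m2=cv2.morphologyEx(m,cv2.MORPH_OPEN,np.ones((25,25)))
vs,us=np.nonzero(m2); P=ray_z('top',np.c_[us,vs],.151)[:,:2]
print(cv2.minAreaRect((P*1000).astype(np.float32)))
cv2.imwrite('pics/crop.png',cv2.resize(im[140:310,180:350],(680,680),interpolation=cv2.INTER_CUBIC)[:600,:,::-1])
b=cv2.minAreaRect(np.c_[us,vs].astype(np.float32)); print(cv2.boxPoints(b), ray_z('top',cv2.boxPoints(b),.151).round(3))
for l in ['lever','bail','keeper']:
    for d in finder.regions_of('top',l)[:1]:
        q=np.argwhere(d['mask']); print(l,d['score'],q.mean(0),q.min(0),q.max(0))
E
```

```text
((453.1103515625, 68.3082275390625), (221.10562133789062, 291.53533935546875), 23.323760986328125)
[[187.33429 215.09761]
 [304.12128 167.00887]
 [340.23962 254.72484]
 [223.45264 302.8136 ]] [[ 0.494  0.248  0.151]
 [ 0.615 -0.023  0.151]
 [ 0.409 -0.108  0.151]
 [ 0.295  0.155  0.151]]
lever 0.79 [173.271777   239.90940767] [162 227] [188 254]
bail 0.67 [173.00917431 240.58715596] [163 227] [185 254]
keeper 0.82 [237.14805077 264.93155032] [175 194] [300 338]
```

View pics/crop.png

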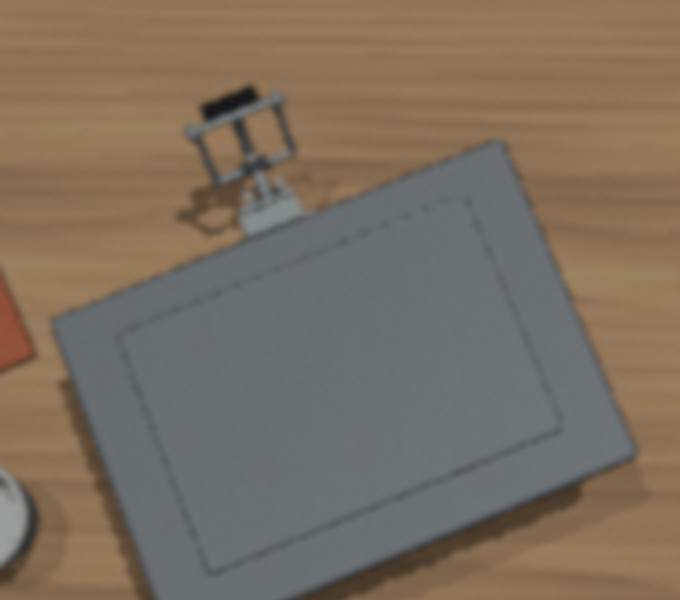

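The crop shows the lid corners at (52,322), (503,142) and (636,455) in crop pixels. The bail balls are at (192,133) and (279,100), and the black grip is at (229,103) just outside the crossbar.

```bash
python3 - <<'E'
from h import *
f=lambda x,y:(180+(x+.5)/4-.5,140+(y+.5)/4-.5)
C=ray_z('top',[f(52,322),f(503,142),f(636,455)],.151)[:,:2]
B=ray_z('top',[f(192,133),f(279,100)],.143)[:,:2]
G=ray_z('top',[f(229,103)],.148)[:,:2]
ex=C[0]-C[1]; print('sides',np.linalg.norm(ex),np.linalg.norm(C[1]-C[2]))
yaw1=np.arctan2(*(C[0]-C[1])[::-1])-np.pi/2; yaw2=np.arctan2(*(C[1]-C[2])[::-1])
print('yaw',np.degrees([yaw1,yaw2]))
y=(yaw1+yaw2)/2; R=np.array([[np.cos(y),-np.sin(y)],[np.sin(y),np.cos(y)]])
ctr=(C[0]+C[2])/2; print('ctr',ctr)
print('corners tub',(C-ctr)@R,'balls',B,(B-ctr)@R,'grip',G,(G-ctr)@R)
bm=B.mean(0); print('bail mid',bm, 'bail yaw',np.degrees(np.arctan2(*(B[0]-B[1])[::-1])-np.pi/2))
E
```

```text
sides 0.28510328196911994 0.19922404715137612
yaw [23.26433365 23.04472349]
ctr [0.44719071 0.06544128]
corners tub [[ 0.09933865  0.14236048]
 [ 0.09988504 -0.14274228]
 [-0.09933865 -0.14236048]] balls [[0.59963155 0.15922594]
 [0.6209095  0.1077237 ]] [[ 0.17703866  0.02628846]
 [ 0.17635131 -0.0294319 ]] grip [[0.61716774 0.13713889]] [[ 0.18447737 -0.00091486]]
bail mid [0.61027053 0.13347482] bail yaw 22.447774065460173
```

{"op": "play_rows", "data": {
  "rows": [
    [100, 0, 0, 0, 0, 0, -8],
    [100, 0, 0, 0, 0, 0, -8],
    [100, 0, 0, 0, 0, 0, -8],
    [100, 0, 0, 0, 0, 0, -8],
    [100, 0, 0, 0, 0, 0, -8],
    [100, 0, 0, 0, 0, 0, -7.3],
    [100, -0.01, -0.034, 0, 0, 0, 0],
    [100, -0.01, -0.034, 0, 0, 0, 0]
  ]
}}

```text
clock: 2.15
tool_pos: [0.3013, 0.5151, 0.4047]
eef_rot: [-0.201, 0.98, 0.0, 0.0]
contact_force: [0.9, 0.0, 0.8]
opening: 0.994
finger_force: 0.0
```

{"op": "play_rows", "data": {
  "rows": [
    [100, -0.01, -0.034, 0, 0, 0, 0],
    [100, -0.01, -0.034, 0, 0, 0, 0],
    [100, -0.01, -0.034, 0, 0, 0, 0],
    [100, -0.01, -0.034, 0, 0, 0, 0],
    [100, -0.01, -0.034, 0, 0, 0, 0],
    [100, -0.01, -0.034, 0, 0, 0, 0],
    [100, -0.01, -0.034, 0, 0, 0, 0],
    [100, -0.01, -0.034, 0, 0, 0, 0]
  ]
}}

```text
clock: 3.15
tool_pos: [0.4822, 0.2959, 0.4048]
eef_rot: [-0.2, 0.98, 0.0, 0.0]
contact_force: [0.3, 0.6, -0.2]
opening: 1.002
finger_force: 0.0
```

{"op": "play_rows", "data": {
  "rows": [
    [100, -0.009, -0.034, 0, 0, 0, 0],
    [100, -0.009, -0.034, 0, 0, 0, 0],
    [100, -0.009, -0.034, 0, 0, 0, 0],
    [100, -0.009, -0.034, 0, 0, 0, 0],
    [100, -0.009, -0.034, 0, 0, 0, 0],
    [100, -0.009, -0.03, 0, 0, 0, 0],
    [100, 0, 0, 0, 0, 0, 0],
    [100, 0, 0, 0, 0, 0, 0]
  ]
}}

```text
clock: 4.15
tool_pos: [0.6091, 0.1351, 0.4047]
eef_rot: [-0.201, 0.98, 0.001, -0.0]
contact_force: [-0.6, 0.2, 0.1]
opening: 1.004
finger_force: 0.0
```

```bash
python3 - <<'E'
from h import *
s=status.get_state(); print(s['clock'],s['tool_pos'],s['eef_rot'],s['contact_force'],s['opening'])
snap('wrist','w1')
for l in ['lever','bail','keeper']:
    for d in finder.spot_in('wrist',l)[:2]: print(l,round(d['score'],2),towld('wrist',d['at'],s).round(4))
print(cams.camera_params('wrist')['vfov'],cams.camera_params('wrist')['cx'],cams.camera_params('wrist')['cy'])
E
```

```text
4.15 [0.6090578  0.13510918 0.4047096 ] [-2.00965735e-01  9.79598060e-01  6.12600968e-04 -1.95392085e-04] [-0.59587569  0.23695991  0.0907405 ] 1.003688401548211
lever 0.65 [0.6075 0.1319 0.1469]
bail 0.76 [0.6002 0.1276 0.1435]
keeper 0.66 [0.5111 0.0971 0.1497]
69.41133028526598 280.0775179233548 206.92028682479864
```

View pics/w1.png

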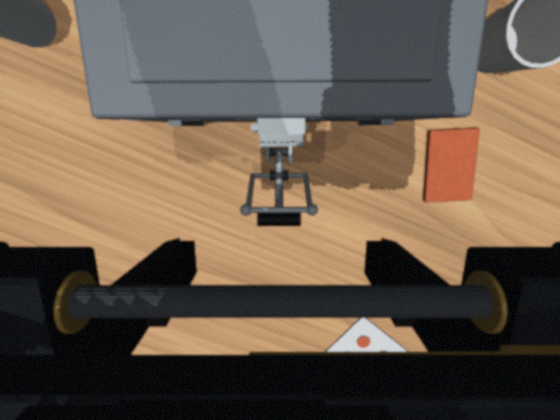

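The wrist view is square to the latch wall. The bail balls are at (246,210) and (313,210), the grip at (279,219), the keeper around (280,128), and the lid's edge at row 117.

```bash
cat >> h.py <<'E'
YAW=np.radians(23.15); CTR=np.array([.44719,.06544])
RT=np.array([[np.cos(YAW),-np.sin(YAW)],[np.sin(YAW),np.cos(YAW)]])
def tub(p): p=np.atleast_2d(p); return np.c_[(p[:,:2]-CTR)@RT,p[:,2]]
def wray(uv,z,st):
    c=cams.camera_params('wrist'); f=focal(c); T=np.array(c['tool_from_camera']); uv=np.atleast_2d(uv)
    d=np.c_[(uv[:,0]-c['cx'])/f,(uv[:,1]-c['cy'])/f,np.ones(len(uv))]
    q=Rot.from_quat(st['eef_rot']); o=q.apply(T[:3,3])+st['tool_pos']; w=q.apply(d@T[:3,:3].T)
    return o+w*((z-o[2])/w[:,2])[:,None]
E
python3 - <<'E'
from h import *
s=status.get_state()
print('tcp',tub(s['tool_pos']).round(4))
print('balls',tub(wray([[246,210],[313,210]],.143,s)).round(4))
print('grip',tub(wray([[279,219]],.147,s)).round(4))
print('lid',tub(wray([[95,117],[472,117]],.151,s)).round(4))
print('lidcorner',tub(wray([[95,117],[472,117]],.140,s)).round(4))
im=cams.snapshot('wrist')
cv2.imwrite('pics/w1c.png',cv2.resize(im[100:240,190:370],(720,560),interpolation=cv2.INTER_CUBIC)[:,:,::-1])
E
```

```text
tcp [[0.1763 0.0008 0.4049]]
balls [[ 0.178  -0.0277  0.143 ]
 [ 0.1779  0.028   0.143 ]]
grip [[ 0.1845 -0.0002  0.147 ]]
lid [[ 0.1044 -0.1369  0.151 ]
 [ 0.1038  0.1429  0.151 ]]
lidcorner [[ 0.104  -0.1434  0.14  ]
 [ 0.1035  0.1496  0.14  ]]
```

View pics/w1c.png

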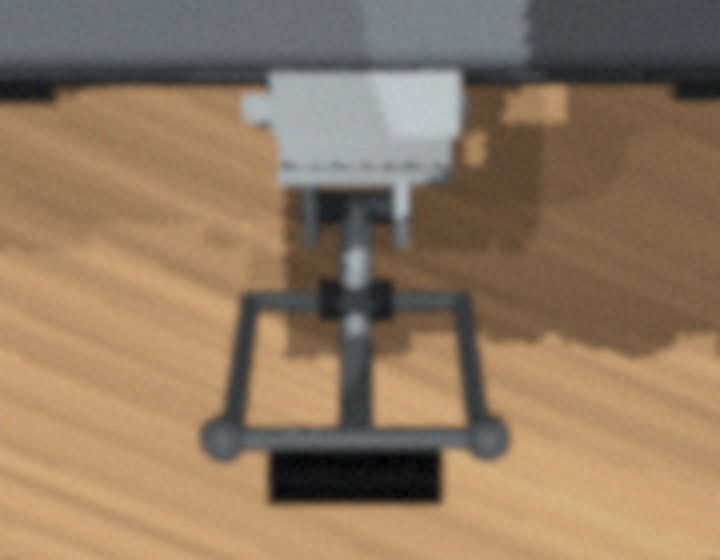

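{"op": "play_rows", "data": {
  "rows": [
    [100, -0.002, -0.001, 0.02, 0, 0, 0],
    [100, 0, 0, 0.025, 0, 0, 0],
    [100, 0, 0, 0.025, 0, 0, 0],
    [100, 0, 0, 0.02, 0, 0, 0],
    [100, 0, 0, 0.02, 0, 0, 0],
    [100, 0, 0, 0, 0, 0, 0],
    [100, 0, 0, 0, 0, 0, 0]
  ]
}}

```text
clock: 5.28
tool_pos: [0.6121, 0.1345, 0.2955]
eef_rot: [-0.201, 0.98, 0.0, 0.001]
contact_force: [0.1, 0.6, -0.8]
opening: 0.994
finger_force: 0.0
```

```bash
python3 - <<'E'
from h import *
s=status.get_state()
print('tcp',tub(s['tool_pos']).round(4),s['contact_force'].round(1))
im=snap('wrist','w2')
s0=dict(s); s0['tool_pos']=np.array([.60906,.13511,.4047])
print('lip outer, floor edge from w1',tub(wray([[280,146],[280,141.5]],.128,s0)).round(4))
E
```

```text
tcp [[ 0.1787 -0.0013  0.2955]] [ 0.1  0.6 -0.8]
lip outer, floor edge from w1 [[1.269e-01 1.000e-04 1.280e-01]
 [1.232e-01 1.000e-04 1.280e-01]]
```

View pics/w2.png

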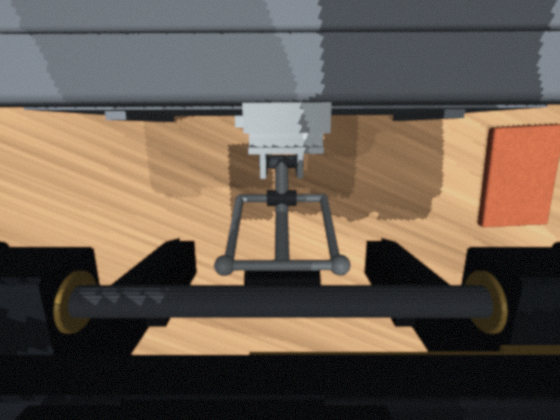

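The bail balls are at (225,265) and (340,265), lying between the fingertips (inner edges at columns 195 and 365). The keeper's lip line is around rows 148 to 154.

```bash
python3 - <<'E'
from h import *
s=status.get_state()
for z in (.138,.143,.148): print(z,'balls',tub(wray([[225,265],[340,265]],z,s)).round(4).tolist())
print('lip',tub(wray([[285,154],[285,148]],.128,s)).round(4).tolist(),'lidedge',tub(wray([[285,103]],.151,s)).round(4).tolist())
print('hinge',tub(wray([[281,198]],.0935,s)).round(4).tolist())
E
```

```text
0.138 balls [[0.1804, -0.029, 0.138], [0.1804, 0.0282, 0.138]]
0.143 balls [[0.178, -0.028, 0.143], [0.178, 0.0271, 0.143]]
0.148 balls [[0.1756, -0.027, 0.148], [0.1756, 0.0261, 0.148]]
lip [[0.1266, 0.0008, 0.128], [0.1238, 0.0008, 0.128]] lidedge [[0.1049, 0.0003, 0.151]]
hinge [[0.1566, -0.0011, 0.0935]]
```

{"op": "play_rows", "data": {
  "rows": [
    [70, 0, 0, 0, 0, 0, 0],
    [60, 0, 0, 0, 0, 0, 0],
    [50, 0, 0, 0, 0, 0, 0],
    [50, 0, 0, 0, 0, 0, 0],
    [50, 0, 0, 0, 0, 0, 0]
  ],
  "grip_force": 6
}}

```text
clock: 5.95
tool_pos: [0.6119, 0.1348, 0.295]
eef_rot: [-0.201, 0.98, 0.001, 0.0]
contact_force: [-0.1, 2.8, 1.6]
opening: 0.717
finger_force: 6.0
```

{"op": "play_rows", "data": {
  "rows": [
    [50, 0.0035, 0, -0.0014, 0, 0, 0],
    [50, 0.0036, 0, -0.0012, 0, 0, 0],
    [50, 0.0037, 0, -0.0009, 0, 0, 0],
    [50, 0.0037, 0, -0.0007, 0, 0, 0],
    [50, 0.0037, 0, -0.0004, 0, 0, 0],
    [50, 0.0038, 0, -0.0001, 0, 0, 0],
    [50, 0.0038, 0, 0.0001, 0, 0, 0],
    [50, 0.0037, 0, 0.0004, 0, 0, 0]
  ]
}}

```text
clock: 6.95
tool_pos: [0.5843, 0.1227, 0.2988]
eef_rot: [-0.201, 0.98, 0.0, -0.0]
contact_force: [-2.4, 4.8, -0.5]
opening: 0.71
finger_force: 6.0
```

{"op": "play_rows", "data": {
  "rows": [
    [50, 0.0037, 0, 0.0006, 0, 0, 0],
    [50, 0.0037, 0, 0.001, 0, 0, 0],
    [50, 0.0036, 0, 0.0012, 0, 0, 0],
    [50, 0.0035, 0, 0.0014, 0, 0, 0],
    [50, 0, 0, 0, 0, 0, 0],
    [50, 0, 0, 0, 0, 0, 0]
  ]
}}

```text
clock: 7.7
tool_pos: [0.571, 0.1169, 0.2946]
eef_rot: [-0.201, 0.98, 0.0, -0.0]
contact_force: [-2.3, 4.9, -0.1]
opening: 0.713
finger_force: 6.0
```

```bash
python3 - <<'E'
from h import *
s=status.get_state()
print('tcp',tub(s['tool_pos']).round(4),s['contact_force'].round(1))
im=snap('wrist'); im=im[60:300,120:440]
cv2.imwrite('pics/w3.png',cv2.resize(im,(800,600),interpolation=cv2.INTER_CUBIC)[:,:,::-1])
E
```

```text
tcp [[ 0.1341 -0.0013  0.2946]] [-2.3  4.9 -0.1]
```

View pics/w3.png

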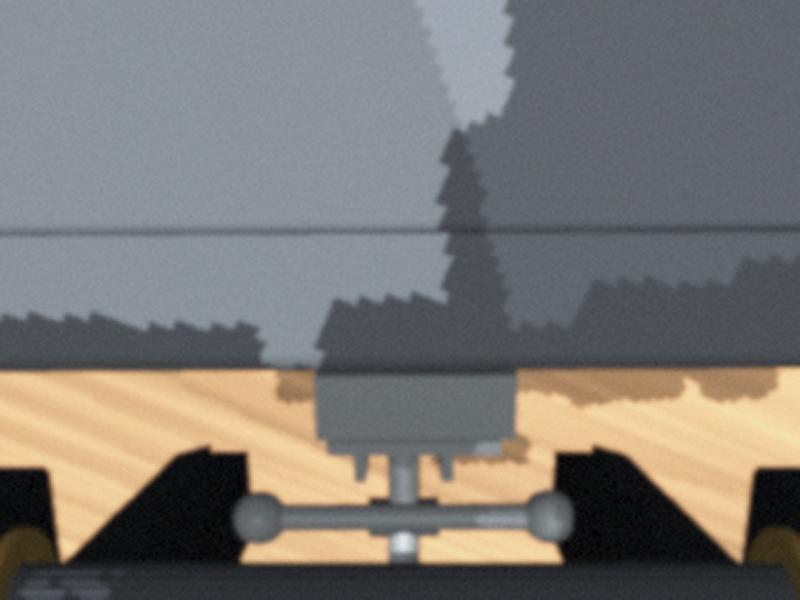

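The crossbar is held at row 267 (balls at columns 223 and 340), about 10 mm outside the keeper's lip (row 242). It is level and clear.

```bash
python3 - <<'E'
from h import *
s=status.get_state()
for z in (.142,.145,.148): print(z,'balls',tub(wray([[223.2,266.8],[340,266.8]],z,s)).round(4).tolist())
print('lip',tub(wray([[285,242]],.128,s)).round(4).tolist(),'lidedge',tub(wray([[285,60+370/2.5]],.151,s)).round(4).tolist())
E
```

```text
0.142 balls [[0.1338, -0.0288, 0.142], [0.1338, 0.0273, 0.142]]
0.145 balls [[0.1323, -0.0282, 0.145], [0.1323, 0.0267, 0.145]]
0.148 balls [[0.1309, -0.0275, 0.148], [0.1309, 0.026, 0.148]]
lip [[0.1266, 0.0011, 0.128]] lidedge [[0.1021, 0.0006, 0.151]]
```

{"op": "play_rows", "data": {
  "rows": [
    [50, 0.0033, 0, 0.0016, 0, 0, 0],
    [50, 0.0031, 0, 0.0018, 0, 0, 0],
    [50, 0.003, 0, 0.002, 0, 0, 0],
    [50, 0.0029, 0, 0.0022, 0, 0, 0],
    [50, 0, 0, 0, 0, 0, 0],
    [50, 0, 0, 0, 0, 0, 0]
  ]
}}

```text
clock: 8.5
tool_pos: [0.5598, 0.1121, 0.287]
eef_rot: [-0.201, 0.98, 0.0, -0.0]
contact_force: [-2.2, 5.8, -1.2]
opening: 0.713
finger_force: 6.0
```

```bash
python3 - <<'E'
from h import *
s=status.get_state()
print('tcp',tub(s['tool_pos']).round(4),s['contact_force'].round(1))
im=snap('wrist'); im=im[180:300,200:360]
cv2.imwrite('pics/w4.png',cv2.resize(im,(800,600),interpolation=cv2.INTER_CUBIC)[:,:,::-1])
E
```

```text
tcp [[ 0.1219 -0.0014  0.287 ]] [-2.2  5.8 -1.2]
```

View pics/w4.png

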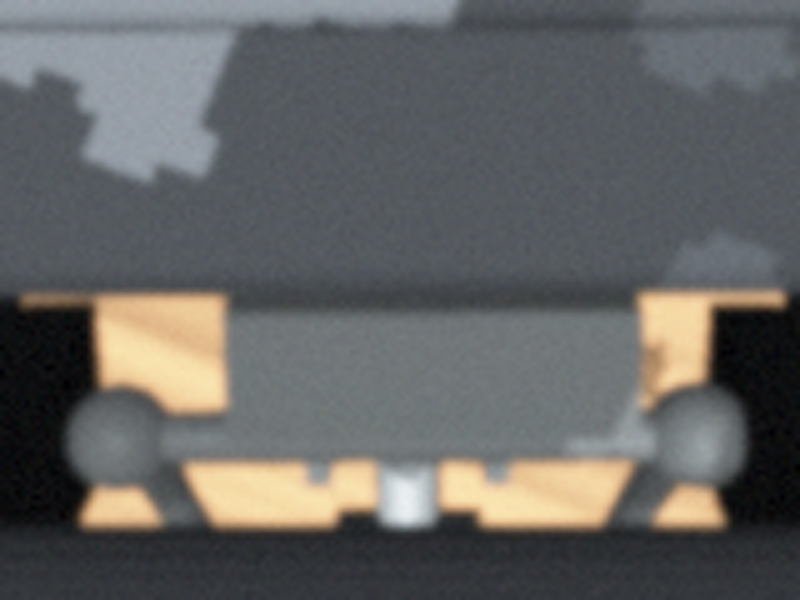

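The balls are at columns 223 and 340, row 267, and the crossbar is now between the inner plate (which hides its middle) and the lip. Next I press it down into the channel gently.

{"op": "play_rows", "data": {
  "rows": [
    [50, 0, 0.0007, 0.001, 0, 0, 0],
    [50, 0, 0, 0.0015, 0, 0, 0],
    [50, 0, 0, 0.0015, 0, 0, 0],
    [50, 0, 0, 0.0015, 0, 0, 0],
    [50, 0, 0, 0.0015, 0, 0, 0],
    [50, 0, 0, 0, 0, 0, 0]
  ]
}}

```text
clock: 9.3
tool_pos: [0.5598, 0.1124, 0.2799]
eef_rot: [-0.2, 0.98, -0.0, -0.0]
contact_force: [-1.9, 3.0, 0.6]
opening: 0.713
finger_force: 6.0
```

{"op": "play_rows", "data": {
  "rows": [
    [50, 0, 0, 0.001, 0, 0, 0],
    [50, 0, 0, 0.001, 0, 0, 0],
    [50, 0, 0, 0, 0, 0, 0]
  ]
}}

```text
clock: 9.68
tool_pos: [0.5598, 0.1124, 0.278]
eef_rot: [-0.2, 0.98, -0.0, -0.0]
contact_force: [-1.4, 2.1, 0.7]
opening: 0.708
finger_force: 6.0
```

{"op": "play_rows", "data": {
  "rows": [
    [50, 0, 0, 0.001, 0, 0, 0],
    [50, 0, 0, 0.0005, 0, 0, 0],
    [50, 0, 0, 0, 0, 0, 0]
  ]
}}

```text
clock: 10.05
tool_pos: [0.5598, 0.1124, 0.2766]
eef_rot: [-0.2, 0.98, -0.0, -0.0]
contact_force: [-2.1, 1.0, 0.3]
opening: 0.709
finger_force: 6.0
```

{"op": "play_rows", "data": {
  "rows": [
    [50, 0, 0, 0.001, 0, 0, 0],
    [50, 0, 0, 0.0005, 0, 0, 0],
    [50, 0, 0, 0, 0, 0, 0]
  ]
}}

```text
clock: 10.42
tool_pos: [0.5598, 0.1125, 0.2756]
eef_rot: [-0.2, 0.98, -0.0, 0.0]
contact_force: [-3.2, 2.1, 5.5]
opening: 0.712
finger_force: 6.1
```

{"op": "play_rows", "data": {
  "rows": [
    [50, 0, 0, 0.001, 0, 0, 0],
    [50, 0, 0, 0, 0, 0, 0]
  ]
}}

```text
clock: 10.68
tool_pos: [0.56, 0.1126, 0.2748]
eef_rot: [-0.2, 0.98, -0.0, 0.0]
contact_force: [-2.3, 1.7, 6.5]
opening: 0.713
finger_force: 6.1
```

{"op": "play_rows", "data": {
  "rows": [
    [50, 0, 0, -0.001, 0, 0, 0],
    [50, -0.0015, 0, 0, 0, 0, 0],
    [50, -0.0015, 0, 0, 0, 0, 0],
    [50, 0, 0, 0, 0, 0, 0]
  ]
}}

```text
clock: 11.18
tool_pos: [0.5614, 0.1132, 0.2748]
eef_rot: [-0.2, 0.98, -0.001, -0.002]
contact_force: [-6.1, 0.7, 4.6]
opening: 0.712
finger_force: 6.0
```

{"op": "play_rows", "data": {
  "rows": [
    [50, 0.0015, 0, 0, 0, 0, 0],
    [50, 0.0015, 0, 0, 0, 0, 0],
    [50, 0, 0, 0, 0, 0, 0]
  ]
}}

```text
clock: 11.55
tool_pos: [0.5604, 0.1127, 0.2752]
eef_rot: [-0.2, 0.98, 0.0, 0.001]
contact_force: [1.2, 2.7, 1.6]
opening: 0.71
finger_force: 6.0
```

The bail is seated: the floor was felt at the expected height and the lip resists an outward tug. Now I release and plan the press.

{"op": "play_rows", "data": {
  "rows": [
    [84, 0, 0, 0, 0, 0, 0],
    [84, 0, 0, 0, 0, 0, 0],
    [84, 0, 0, 0, 0, 0, 0],
    [84, 0, 0, 0, 0, 0, 0]
  ]
}}

```text
clock: 12.05
tool_pos: [0.5599, 0.1123, 0.275]
eef_rot: [-0.2, 0.98, -0.0, -0.0]
contact_force: [-0.5, 1.0, -0.4]
opening: 0.839
finger_force: 0.0
```

{"op": "play_rows", "data": {
  "rows": [
    [84, 0, 0, -0.01, 0, 0, 0],
    [84, 0, 0, -0.02, 0, 0, 0],
    [84, 0, 0, -0.03, 0, 0, 0],
    [50, 0, 0, -0.04, 0, 0, 0],
    [0, -0.02, 0, 0, 0, 0, 0],
    [0, -0.03, 0, 0, 0, 0, 0],
    [0, 0, 0, 0, 0, 0, 0],
    [0, 0, 0, 0, 0, 0, 0]
  ]
}}

```text
clock: 13.05
tool_pos: [0.605, 0.1319, 0.3751]
eef_rot: [-0.201, 0.98, -0.0, -0.001]
contact_force: [0.3, -1.0, 0.5]
opening: 0.295
finger_force: 0.0
```

```bash
python3 - <<'E'
from h import *
s=status.get_state()
print('tcp',tub(s['tool_pos']).round(4),s['clock'],s['contact_force'].round(1),s['opening'])
im=snap('wrist','w5')[0:300,120:440]
for l in ['lever','bail']:
    for d in finder.spot_in('wrist',l)[:1]: print(l,round(d['score'],2),tub(towld('wrist',d['at'],s)).round(4))
cv2.imwrite('pics/w5c.png',cv2.resize(im,(640,600),interpolation=cv2.INTER_CUBIC)[:,:,::-1])
E
```

```text
tcp [[ 0.1712 -0.0009  0.3751]] 13.05 [ 0.3 -1.   0.5] 0.294588687362681
lever 0.68 [[0.1578 0.0059 0.1141]]
bail 0.73 [[ 0.1225 -0.0048  0.1283]]
```

View pics/w5c.png

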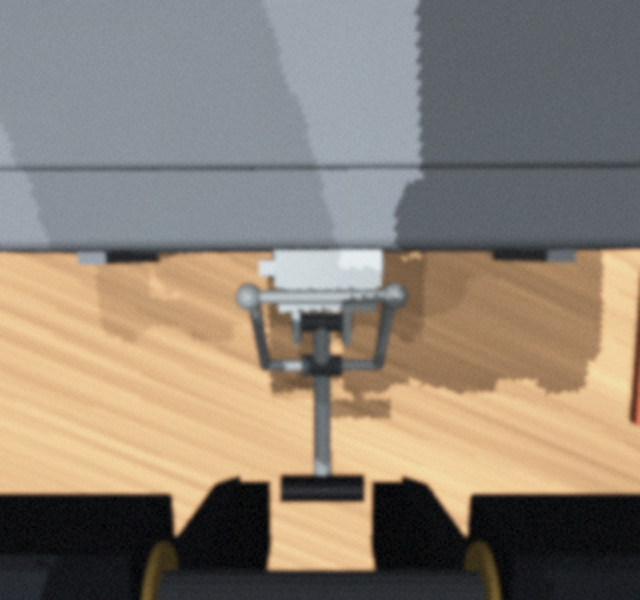

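The bail balls are at crop (248,296) and (396,296) with the crossbar lying in the keeper, and the lip is visible outboard of it. The lever grip is at crop (322,488), which is full pixel (281,244).

```bash
cat > plan.py <<'E'
from h import *
s=status.get_state()
print('grip',tub(wray([[281,244]],.1195,s)).round(4), 'hinge',tub(wray([[281,183]],.086,s)).round(4))
P=np.array([.1340,.0915])
def pose(L,a,gap):   # tcp (x,z) tub frame, tip centred over the grip bar
    e=.807-L; G=P+.0716*np.array([np.cos(e),np.sin(e)]); t=np.array([-np.sin(a),-np.cos(a)])
    return G-t*(.166+.006+gap)
def rows(way,p,a):
    for L,an,g in way:
        q=pose(L,an,g); d=q-p; t=np.array([-np.sin(a),-np.cos(a)]); x=np.array([-np.cos(a),np.sin(a)])
        print('L%.2f'%L, np.round([d@x,d@t],4),'turn',round(np.degrees(an-a),2)); p,a=q,an
t0=tub(s['tool_pos'])[0]
way=[(.4,0,.012),(.4,0,.002)]
way+=[(L,np.radians(30)*(L-.4)/1.2,-.001) for L in np.arange(.5,1.61,.1)]
rows(way,t0[[0,2]],0.)
E
python3 plan.py
```

```text
grip [[ 0.2002 -0.0007  0.1195]] hinge [[ 0.1547 -0.0007  0.086 ]]
L0.40 [-0.0285  0.0713] turn 0.0
L0.40 [0.   0.01] turn 0.0
L0.50 [-0.01    0.0099] turn 2.5
L0.60 [-0.0096  0.007 ] turn 2.5
L0.70 [-0.0092  0.0071] turn 2.5
L0.80 [-0.0088  0.0072] turn 2.5
L0.90 [-0.0084  0.0073] turn 2.5
L1.00 [-0.008   0.0073] turn 2.5
L1.10 [-0.0076  0.0073] turn 2.5
L1.20 [-0.0072  0.0073] turn 2.5
L1.30 [-0.0068  0.0073] turn 2.5
L1.40 [-0.0064  0.0072] turn 2.5
L1.50 [-0.006   0.0072] turn 2.5
L1.60 [-0.0056  0.0071] turn 2.5
```

{"op": "play_rows", "data": {
  "rows": [
    [0, -0.0285, 0, 0, 0, 0, 0],
    [0, 0, 0, 0.02, 0, 0, 0],
    [0, 0, 0, 0.026, 0, 0, 0],
    [0, 0, 0, 0.025, 0, 0, 0],
    [0, 0, 0, 0.006, 0, 0, 0],
    [0, 0, 0, 0, 0, 0, 0]
  ]
}}

```text
clock: 13.95
tool_pos: [0.6319, 0.1434, 0.2984]
eef_rot: [-0.201, 0.98, 0.0, -0.0]
contact_force: [0.1, -0.1, 0.8]
opening: 0.009
finger_force: 0.0
```

{"op": "play_rows", "data": {
  "rows": [
    [0, 0, 0, 0.002, 0, 0, 0],
    [0, 0, 0, 0.002, 0, 0, 0],
    [0, 0, 0, 0.0005, 0, 0, 0],
    [0, 0, 0, 0, 0, 0, 0]
  ]
}}

```text
clock: 14.45
tool_pos: [0.632, 0.1434, 0.2938]
eef_rot: [-0.2, 0.98, 0.0, 0.0]
contact_force: [0.2, 0.1, -0.2]
opening: 0.008
finger_force: 0.0
```

{"op": "play_rows", "data": {
  "rows": [
    [0, -0.005, 0, 0.005, 0, 1.25, 0],
    [0, -0.005, 0, 0.0049, 0, 1.25, 0],
    [0, -0.0048, 0, 0.0035, 0, 1.25, 0],
    [0, -0.0048, 0, 0.0035, 0, 1.25, 0],
    [0, 0, 0, 0, 0, 0, 0]
  ]
}}

```text
clock: 15.08
tool_pos: [0.6499, 0.1511, 0.2756]
eef_rot: [-0.2, 0.979, -0.009, -0.043]
contact_force: [0.1, 0.7, 1.2]
opening: 0.004
finger_force: 0.5
```

{"op": "play_rows", "data": {
  "rows": [
    [0, -0.0046, 0, 0.0035, 0, 1.25, 0],
    [0, -0.0046, 0, 0.0036, 0, 1.25, 0],
    [0, -0.0044, 0, 0.0036, 0, 1.25, 0],
    [0, -0.0044, 0, 0.0036, 0, 1.25, 0],
    [0, 0, 0, 0, 0, 0, 0]
  ]
}}

```text
clock: 15.7
tool_pos: [0.6648, 0.1575, 0.2592]
eef_rot: [-0.2, 0.976, -0.017, -0.085]
contact_force: [1.3, 0.7, 2.3]
opening: 0.007
finger_force: 1.0
```

{"op": "play_rows", "data": {
  "rows": [
    [0, -0.0042, 0, 0.0036, 0, 1.25, 0],
    [0, -0.0042, 0, 0.0037, 0, 1.25, 0],
    [0, -0.004, 0, 0.0036, 0, 1.25, 0],
    [0, -0.004, 0, 0.0037, 0, 1.25, 0],
    [0, 0, 0, 0, 0, 0, 0]
  ]
}}

```text
clock: 16.32
tool_pos: [0.6763, 0.1624, 0.2412]
eef_rot: [-0.199, 0.971, -0.026, -0.129]
contact_force: [0.8, 1.3, 1.1]
opening: 0.004
finger_force: 0.8
```

{"op": "play_rows", "data": {
  "rows": [
    [0, -0.0038, 0, 0.0036, 0, 1.25, 0],
    [0, -0.0038, 0, 0.0037, 0, 1.25, 0],
    [0, -0.0036, 0, 0.0036, 0, 1.25, 0],
    [0, -0.0036, 0, 0.0037, 0, 1.25, 0],
    [0, 0, 0, 0, 0, 0, 0]
  ]
}}

```text
clock: 16.95
tool_pos: [0.6852, 0.1662, 0.2228]
eef_rot: [-0.197, 0.965, -0.035, -0.171]
contact_force: [0.2, 0.2, 0.6]
opening: 0.008
finger_force: 0.1
```

```bash
python3 - <<'E'
from h import *
s=status.get_state()
t=tub(s['tool_pos'])[0]; z=Rot.from_quat(s['eef_rot']).apply([0,0,1]); tip=s['tool_pos']+.166*z
print('tip',tub(tip).round(4))
im=snap('wrist','w6'); 
for l in ['lever','bail','keeper']:
    for d in finder.spot_in('wrist',l)[:2]: print(l,round(d['score'],2),tub(towld('wrist',d['at'],s)).round(4))
cv2.imwrite('pics/w6c.png',cv2.resize(im[60:300,120:440],(800,600),interpolation=cv2.INTER_CUBIC)[:,:,::-1])
im=snap('scene'); 
for l in ['lever','bail']:
    for d in finder.spot_in('scene',l)[:2]: print(l,round(d['score'],2),tub(towld('scene',d['at'],s)).round(4))
E
```

```text
tip [[ 0.2013 -0.001   0.0669]]
lever 0.92 [[0.1382 0.0048 0.0991]]
bail 0.71 [[ 0.1222 -0.008   0.1207]]
keeper 0.63 [[ 1.195e-01 -1.000e-04  1.224e-01]]
keeper 0.47 [[0.1191 0.0009 0.0984]]
lever 0.38 [[0.0565 0.0522 0.1444]]
bail 0.27 [[ 0.0163 -0.2662  0.0636]]
```

View pics/w6c.png

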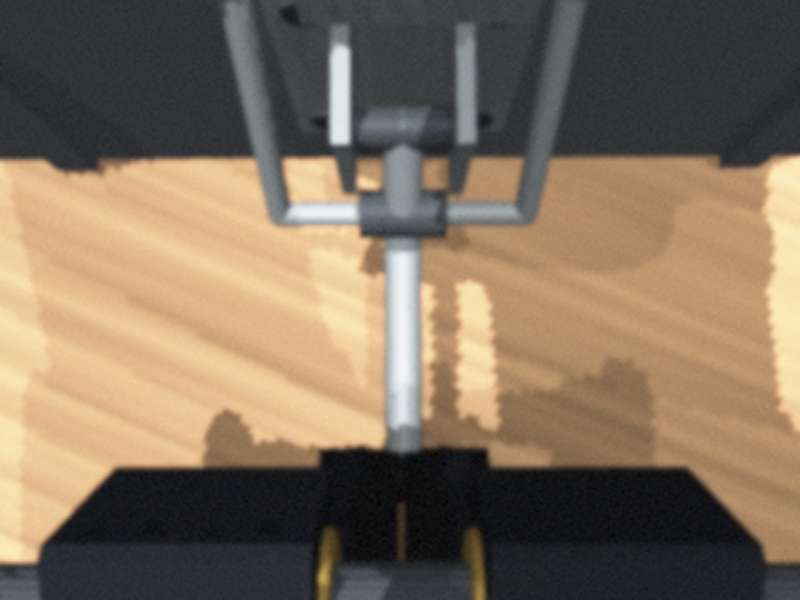

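The fingertips rest on the grip at crop (403,455), with the bail's legs running up to the keeper. I keep pressing.

{"op": "play_rows", "data": {
  "rows": [
    [0, -0.0034, 0, 0.0037, 0, 1.25, 0],
    [0, -0.0034, 0, 0.0036, 0, 1.25, 0],
    [0, 0, 0, 0, 0, 0, 0]
  ]
}}

```text
clock: 17.68
tool_pos: [0.689, 0.1678, 0.2135]
eef_rot: [-0.197, 0.961, -0.039, -0.192]
contact_force: [0.2, -1.0, -0.5]
opening: 0.003
finger_force: 0.0
```

{"op": "play_rows", "data": {
  "rows": [
    [0, -0.0032, 0, 0.0036, 0, 1.25, 0],
    [0, -0.0032, 0, 0.0036, 0, 1.25, 0],
    [0, 0, 0, 0, 0, 0, 0]
  ]
}}

```text
clock: 18.05
tool_pos: [0.6917, 0.1691, 0.2046]
eef_rot: [-0.196, 0.956, -0.043, -0.213]
contact_force: [-0.4, 1.0, 0.2]
opening: 0.005
finger_force: 0.0
```

{"op": "play_rows", "data": {
  "rows": [
    [0, -0.003, 0, 0.0036, 0, 1.25, 0],
    [0, -0.003, 0, 0.0036, 0, 1.25, 0],
    [0, 0, 0, 0, 0, 0, 0]
  ]
}}

```text
clock: 18.42
tool_pos: [0.6938, 0.17, 0.1955]
eef_rot: [-0.195, 0.951, -0.048, -0.234]
contact_force: [0.5, -1.2, -0.5]
opening: 0.004
finger_force: 0.0
```

```bash
cat > chk.py <<'E'
from h import *
s=status.get_state()
z=Rot.from_quat(s['eef_rot']).apply([0,0,1]); tip=s['tool_pos']+.166*z
print('tip',tub(tip).round(4),s['contact_force'].round(1),s['clock'])
im=snap('wrist')
for l in ['lever','bail','keeper']:
    for d in finder.spot_in('wrist',l)[:1]: print(l,round(d['score'],2),tub(towld('wrist',d['at'],s)).round(4))
for d in finder.regions_of('wrist','lever')[:1]:
    q=np.argwhere(d['mask']); print('mask',q.min(0),q.max(0),q.mean(0).round(1))
cv2.imwrite('pics/chk_%d.png'%(s['clock']*10),im[:,:,::-1])
E
python3 chk.py
```

```text
tip [[ 0.191  -0.0008  0.0484]] [ 0.5 -1.2 -0.5] 18.425
bail 0.56 [[ 0.1204 -0.0049  0.1254]]
keeper 0.68 [[ 0.1252 -0.001   0.1245]]
mask [ 11 185] [242 377] [104.3 280.2]
```

{"op": "play_rows", "data": {
  "rows": [
    [0, -0.0028, 0, 0.0036, 0, 1.25, 0],
    [0, -0.0028, 0, 0.0035, 0, 1.25, 0],
    [0, 0, 0, 0, 0, 0, 0]
  ]
}}

```text
clock: 19.05
tool_pos: [0.6952, 0.1706, 0.1865]
eef_rot: [-0.194, 0.946, -0.052, -0.254]
contact_force: [-0.8, 1.2, 0.3]
opening: 0.008
finger_force: 0.0
```

{"op": "play_rows", "data": {
  "rows": [
    [0, -0.0026, 0, 0.003, 0, 1.25, 0],
    [0, -0.0013, 0, 0.0015, 0, 0, 0],
    [0, 0, 0, 0, 0, 0, 0]
  ]
}}

```text
clock: 19.42
tool_pos: [0.6964, 0.171, 0.1814]
eef_rot: [-0.193, 0.943, -0.054, -0.264]
contact_force: [-0.2, 0.3, 0.4]
opening: 0.008
finger_force: 0.0
```

{"op": "play_rows", "data": {
  "rows": [
    [0, 0, 0, 0.001, 0, 0, 0],
    [0, 0, 0, 0.001, 0, 0, 0],
    [0, 0, 0, 0, 0, 0, 0]
  ]
}}

```text
clock: 19.8
tool_pos: [0.6955, 0.1705, 0.1803]
eef_rot: [-0.193, 0.944, -0.054, -0.264]
contact_force: [0.9, -0.6, 0.9]
opening: 0.001
finger_force: 0.6
```

{"op": "play_rows", "data": {
  "rows": [
    [0, 0, 0, 0.001, 0, 0, 0],
    [0, 0, 0, 0.0005, 0, 0, 0],
    [0, 0, 0, 0, 0, 0, 0]
  ]
}}

```text
clock: 20.18
tool_pos: [0.695, 0.1703, 0.1797]
eef_rot: [-0.193, 0.944, -0.054, -0.264]
contact_force: [0.4, -0.8, 5.7]
opening: 0.005
finger_force: 2.7
```

```bash
python3 chk.py
```

```text
tip [[ 0.183  -0.001   0.0377]] [ 0.4 -0.8  5.7] 20.175
lever 0.64 [[0.1381 0.002  0.1088]]
bail 0.66 [[ 0.123  -0.0085  0.123 ]]
keeper 0.82 [[0.1261 0.0029 0.1222]]
mask [  0 177] [245 385] [ 90.3 280.1]
```

{"op": "play_rows", "data": {
  "rows": [
    [0, 0, 0, -0.004, 0, 0, 0],
    [0, 0, 0, -0.015, 0, 0, 0],
    [0, 0, 0, -0.03, 0, 0, 0],
    [0, 0, 0, -0.04, 0, 0, 0],
    [0, 0, 0, -0.04, 0, 0, 0],
    [0, 0, 0, -0.03, 0, 0, 0],
    [0, 0, 0, 0, 0, 0, 0],
    [0, 0, 0, 0, 0, 0, 0]
  ]
}}

```text
clock: 21.42
tool_pos: [0.77, 0.2025, 0.3127]
eef_rot: [-0.193, 0.943, -0.054, -0.265]
contact_force: [-0.3, -0.3, -0.1]
opening: 0.004
finger_force: 0.0
```

```bash
python3 chk.py; python3 - <<'E'
from h import *
s=status.get_state(); 
c=cams.camera_params('wrist'); T=np.array(c['tool_from_camera']); f=focal(c); q=Rot.from_quat(s['eef_rot'])
def proj(x,y,z):
    w=np.array([*(RT@np.array([x,y])+CTR),z]); pt=q.inv().apply(w-s['tool_pos']); pc=T[:3,:3].T@(pt-T[:3,3]); return (c['cx']+f*pc[0]/pc[2],c['cy']+f*pc[1]/pc[2])
P=np.array([.134,.0915])
for L in (.4,1.2,1.5,1.728):
    e=.807-L; g=P+.0716*np.array([np.cos(e),np.sin(e)]); h=P+.022*np.array([np.cos(.157-L),np.sin(.157-L)])
    print(L,'grip px',np.round(proj(g[0],0,g[1])),'hinge px',np.round(proj(h[0],0,h[1])))
im=snap('wrist'); g=im.max(2)
# column profile down the latch centre line and dark runs ~ 36 mm wide
for v in range(0,330,6): 
    row=g[v,180:380]; print(v,''.join('#' if x<45 else ('+' if x<90 else '.') for x in row[::4]))
E
```

```text
tip [[ 0.2642 -0.0009  0.1711]] [-0.3 -0.3 -0.1] 21.425
lever 0.73 [[0.1412 0.0034 0.0757]]
bail 0.7 [[ 0.1214 -0.0061  0.1205]]
keeper 0.77 [[0.096  0.0006 0.1446]]
mask [ 79 242] [194 319] [132.9 281.2]
0.4 grip px [282. 179.] hinge px [282. 146.]
1.2 grip px [282. 202.] hinge px [282. 144.]
1.5 grip px [282. 196.] hinge px [282. 139.]
1.728 grip px [282. 189.] hinge px [282. 135.]
0 ..................................................
6 ..................................................
12 ..................................................
18 ..................................................
24 ..................................................
30 ..................................................
36 ..................................................
42 ..................................................
48 ..................................................
54 ++++++++++++++++++++.............+++++++++++++++++
60 ++++++++++++++++++++.............+++++++++++++++++
66 ++++++++++++++++++++++++++++++++++++++++++++++++++
72 ####################++++++++++++##################
78 ##########
[... 1592 characters left out ...]
###############.########################
258 #########################.########################
264 #########################+########################
270 #########################.########################
276 #################++######+######++################
282 ++++++++++++++++#++######+######++################
288 ++++++#+++++++++#.+++++++++++++++.################
294 +#+++++++++++++##.++......+++++++.################
300 +++#++++++++++++#.+......++++++++.################
306 ++++++++++++++++#.+......++++++++.################
312 +++++++++++++++++.++.......++++++.################
318 +++++++#+++#+++#+.+#++++++######+.################
324 +++++++++##++++++.+######+######+.################
```

The grip is at row 189 and the hinge at row 133, which matches the home prediction (189 and 135). The bail is still in the keeper and nothing is touching.

```bash
python3 -c "
from plant import r
print(r.finish_job())"
```

```text
the job is handed in; nothing more can be done
None
```

The latch is closed: the bail sits in the keeper's channel and the lever snapped home. After I backed off, the wrist camera showed it still at the home position. The arm is clear of everything, and I handed the job in at about 21 s; the judged result was not shown.

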